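Offer up the lamp cover over the light source

TASK

Pick up the loose lamp-compartment cover by its vent hood and hold it level about a centimetre above the top of the open light source, turned so that each of its three screw holes is straight above its threaded hole and I can start the screws. The gasket round the opening is new and sticky, so do not let the cover touch the light source, and leave everything else on the bench where it is. Finish while still holding the cover there, hovering and steady: do not put it down or let go.

Things in the scene. Friction and masses are not known exactly. Their poses are not given: they have to be found in the camera images.
- cover_hood (a point): centre of the vent hood (84 long x 44 wide x 36 mm high, dark slots on top) on the loose cover, a mid-grey plate 123 x 100 x 3 mm with a 27 x 40 mm screw tab at one end, lying flat, hood up. Point 21 mm above the plate's underside; plate reaches x = -53 to 70 mm, tab on to -80. x along the hood, away from the tab; y across its 44 mm width; z up. About 0.28 kg, balanced near the hood's centre
- unit: the light source: fixed mid-grey case 240 x 180 mm, flat top 120 mm above the bench. Origin: centre of its underside, bench level; x towards its dark front panel, z up. In the top, centred at x = -35 mm, is the 92 (x) x 60 mm lamp opening; a black gasket round it, 106 x 73 mm over all, stands 2 mm proud; three brass-lined threaded holes lie just outside it
- cover_hole0 (a point): centre of an 8 mm screw hole through the cover, at one corner of the end without the tab, level with the plate's underside: 60 mm along x and 40 mm along y from the hood's centre; axes as for the cover's hood
- unit_hole0 (a point): mouth of the 5 mm threaded hole in the case's top that belongs to cover_hole0: 60 mm along x and 40 mm along y from the centre of the lamp opening, level with the case's top (120 mm above the bench); axes as for the case
- cover_hole1 (a point): centre of an 8 mm screw hole through the cover, at the other corner of the end without the tab, level with the plate's underside: 60 mm along x and -40 mm along y from the hood's centre; axes as for the cover's hood
- unit_hole1 (a point): mouth of the 5 mm threaded hole in the case's top that belongs to cover_hole1: 60 mm along x and -40 mm along y from the centre of the lamp opening, level with the case's top (120 mm above the bench); axes as for the case
- cover_hole2 (a point): centre of an 8 mm screw hole through the cover, in the tab, level with the plate's underside: -66 mm along x and 0 mm along y from the hood's centre; axes as for the cover's hood
- unit_hole2 (a point): mouth of the 5 mm threaded hole in the case's top that belongs to cover_hole2: -66 mm along x and 0 mm along y from the centre of the lamp opening, level with the case's top (120 mm above the bench); axes as for the case
- petri: clear round culture dish, 58 mm across, 14 mm high, loose bystander; origin at the centre of its underside
- bottle: capped clear reagent bottle, 54 mm across, 100 mm high, loose bystander; origin at the centre of its underside
- driver: screwdriver 200 mm long with black handle lying on the bench, loose bystander
- screwdish: small open steel dish holding the thumbscrews, 80 mm across, 18 mm high, loose bystander; origin at the centre of its underside
Things that resemble listed ones, but are neither listed nor needed, are in the scene too. Of the things like the part that bears cover_hood, leave any that is orange or yellow; of the rest the larger one is meant.

How it is judged (in metres and radians):
On the way:
1. the cover is lifted clear of the bench in the gripper (height (world z) of cover_hood above 0.06 m and contact force between the fingers and cover above 1 N), for 0.2 s.
At the end, for the whole second after the job is handed in: The gripper still holds the cover (more than 1 N on the fingers), nearly still (under 20 mm/s and 0.15 rad/s) and not touching the light source; each of the three cover holes is within 4 mm horizontally of its own threaded hole, and its underside there is 5 to 20 mm above the case's top (horizontal distance between cover_hole0 and unit_hole0 below 0.004 m and horizontal distance between cover_hole1 and unit_hole1 below 0.004 m and horizontal distance between cover_hole2 and unit_hole2 below 0.004 m and z of cover_hole0 in the frame of unit_hole0 between 0.005 and 0.02 m and z of cover_hole1 in the frame of unit_hole1 between 0.005 and 0.02 m and z of cover_hole2 in the frame of unit_hole2 between 0.005 and 0.02 m and contact force between the fingers and cover above 1 N and contact force between cover and unit below 0.1 N and linear speed of cover below 0.02 m/s and angular speed of cover below 0.15 rad/s); the arm keeps its last pose, push and grip.
It fails at once if the cover touches the light source (contact force between cover and unit above 0.5 N).
It fails at once if the culture dish is moved by more than 20 mm (distance of petri from where it was at the start of the episode above 0.02 m).
It fails at once if the bottle is moved by more than 20 mm (distance of bottle from where it was at the start of the episode above 0.02 m).
It fails at once if the screwdriver is moved by more than 20 mm (distance of driver from where it was at the start of the episode above 0.02 m).
It fails at once if the dish of screws is moved by more than 20 mm (distance of screwdish from where it was at the start of the episode above 0.02 m).
It also fails if it takes over 38 s, if anything falls off the work surface, if the arm or the gripper's body presses on something with over 40 N, if the wrist force passes 120 N, or if a joint passes its speed limit or range.

ROBOT

A 7-joint arm with a two-finger parallel gripper is mounted at the origin on the work surface. World frame = base frame: x ahead of the robot, y to its left, z up, the work surface at z = 0. Lengths are in mm, angles in rad, forces in N, time in s.
With the tool pointing down it reaches from about 400 to 925 mm from the base axis. Payload 5.6 kg.
Tool frame: the origin (TCP) lies at the very end of the fingers, on their centre line; the grasp point (between the pads) lies 19 mm behind it; y points along the fingers, z is the direction in which the jaws open and shut, and the axes are right-handed (so a half turn about y gives the same grasp; the last joint's range is limited). The gripper opens to 85 mm and grips with 20 to 120 N. Pads are 22 mm wide; open, the fingers measure 114 mm over their backs; the gripper's body (76 mm by 85 mm) begins 54 mm behind the grasp point. The pads swing forward as they close: fully open they stand 13 mm farther back than shut.
Start: joints at [-1.387, 0.468, -0.012, 1.603, 0.006, 1.071, -0.056], TCP at [146.2, 633.351, 231.29] pointing down, gripper open.
Joint ranges: [-2.53, 2.53], [-0.31, 2.02], [-1.57, 1.55], [0.28, 2.44], [-1.29, 4.43], [0.15, 1.84], [-2.92, 2.92]. Speed limits (rad/s): [2.57, 2.57, 3.14, 3.14, 3.14, 3.14, 3.14].

INTERFACE

Orientations are given as [roll, pitch, yaw] about the fixed x, y, z axes, in that order (R = Rz(yaw) Ry(pitch) Rx(roll)).
In Python, from plant import manip gives the robot as it stands.
- The arm moves only by the tool jog_arm, never from a script. Its argument "rows" is one flat list of numbers, 6 for each row, row after row: the shift along the tool's x, y, z as a fraction of full scale, then the turn, a rotation vector about the tool's x, y, z as a fraction of full scale. A call has 1 to 10 rows; each row shifts and turns the commanded pose from where the row before left it, along the tool's axes as they then stand; what a row does not reach is not made up. Full scale, the value 1, is 40 cm for a shift and pi/2 rad for a turn. A row lasts 1/12 s, in which the tool goes at most 41.7 mm and 7.16 degrees, less where a joint would pass 70% of its speed; a pose out of reach is approached as far as the arm can. A call with a number of a shift or a turn outside -1 to 1 is refused whole. A call with a gripper value outside its range is refused whole. "gripper" is the opening, from 0 (shut) to 1 (fully open), set as the call begins (left out, the last holds). The fingers move at their own pace and stop on an object; "force" is the grip in N (left out, the last holds). Time passes only in rows, so rows that do not move let the fingers close. It gives the time, the measured TCP pose, the force and the opening at its end, in the units of the state.
- manip.get_state(): the state, without advancing time (a new reading comes with each control period).
- manip.snapshot(name): name is "side" or "top"; returns the picture (480x640x3 uint8, red, green, blue); there is no depth.
- manip.get_calibration(name): a dict with "fx", "fy", "cx", "cy" (pixels), "dist_coeffs" ([k1, k2, p1, p2, k3] as OpenCV has them; the pictures are not rectified), "R" (3x3) and "t" (3): a world point X has camera coordinates R X + t. Camera axes: x right, y down, z forward; pixel columns grow to the right and rows downward; lengths in mm; the calibration is good to about 2 mm. A picture is of the moment at which its call begins. get_calibration takes no time and is no camera call.
- manip.finish_job(): hands the job in, once; it reports no verdict.
The state is a dict: "t": time; "joint_pos": joint angles; "qd": joint speeds; "joint_torque": joint torques, N m; "eef_pos": TCP position; "tcp_rot": TCP orientation; "wrist_force": force on the tool from outside, world axes, zero at the start; "moment": the same for the moment, N m; "gripper_width": finger opening in mm.
Only numpy, scipy, OpenCV 4.12 (cv2) and the standard library are available. Lean on these libraries where they do the work, as an engineer would, in place of code of your own. Each camera call takes 0.05 s, during which the arm holds its last target.

## Working session

There is one attempt and no reset: what is moved stays moved. The work goes in short steps, Python scripts to look and compute and a tool call to move; the robot and the scene stay as the last step left them, time stands still between calls to the robot, and variables do not carry over. Pictures are saved under pics/ and viewed, and the job is handed in when it is done.

Besides the shell and the picture viewer there is one more tool, called after "Emit:" as name(argument=value, ...) on one line, values as JSON. jog_arm: Moves the arm, as the interface text tells. Its arguments: {"type":"object","properties":{"rows":{"type":"array","items":{"type":"number","minimum":-1,"maximum":1}},"gripper":{"type":"number"},"force":{"type":"number"}},"required":["rows"]}

```bash
ls; mkdir -p pics; python3 - <<'E'
from plant import manip
import cv2
s=manip.get_state();print(s)
for n in("top","side"):
    im=manip.snapshot(n);cv2.imwrite(f"pics/{n}0.png",im[:,:,::-1]);print(n,manip.get_calibration(n))
E
```

```text
pics
{'t': 0.0, 'joint_pos': array([-1.38701016,  0.46838783, -0.01160603,  1.60365616,  0.00600813,
        1.07138539, -0.05629091]), 'qd': array([ 6.51245792e-04,  2.64263953e-05, -1.16052767e-03, -1.52520414e-03,
        1.03798892e-03,  1.00131775e-04, -4.84829841e-04]), 'joint_torque': array([-1.23776263e-03, -5.32383013e+01,  2.10679136e-02, -2.51297235e+01,
        1.14448933e-02,  7.86777033e-03,  3.03293928e-05]), 'eef_pos': array([146.08991331, 632.78386756, 230.31794564]), 'tcp_rot': array([-1.57259388e+00, -1.31037096e-04, -2.26833993e-01]), 'wrist_force': array([-0.40014752, -0.45233741,  0.29047567]), 'moment': array([ 0.03158776,  0.09802771, -0.0119641 ]), 'gripper_width': 85.14062385658559}
top {'fx': 479.0037294885407, 'fy': 479.0037294885407, 'cx': 308.84857175140996, 'cy': 239.98576736955485, 'dist_coeffs': array([-0.08544493,  0.        ,  0.        ,  0.        ,  0.        ]), 'R': array([[-0.02424655, -0.99969312, -0.00507602],
       [-0.99560916,  0.02460608, -0.09031578],
       [ 0.09041297,  0.00286388, -0.99590024]]), 't': array([  29.91161235,  563.17414332, 1201.9302155 ])}
side {'fx': 584.3565520000371, 'fy': 584.3565520000371, 'cx': 317.60524283003, 'cy': 231.87536720098362, 'dist_coeffs': array([-0.18165776,  0.        ,  0.        ,  0.        ,  0.        ]), 'R': array([[ 0.76135522, -0.64823258, -0.01152141],
       [-0.47357602, -0.54390697, -0.69274163],
       [ 0.44279112,  0.53287872, -0.72109382]]), 't': array([-429.33986674,  348.25839981, 1430.47663827])}
```

View pics/top0.png

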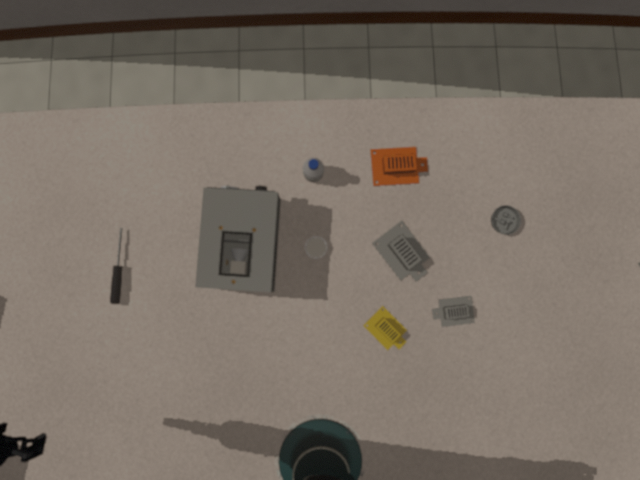

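View pics/side0.png

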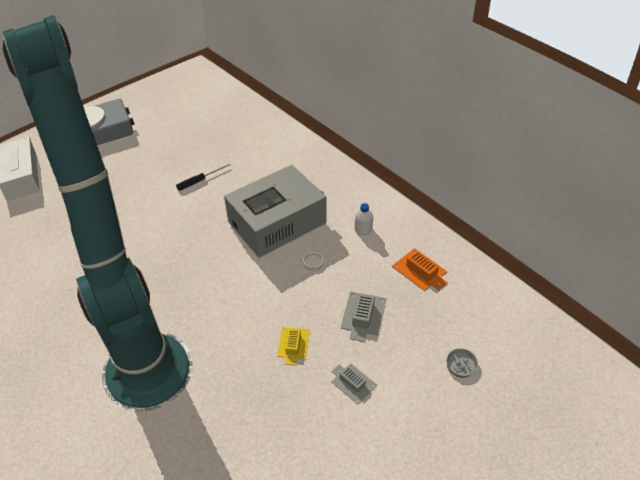

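Candidates that look like the cover, in the top view: orange (400,165), larger grey (403,250), smaller grey (457,312) and yellow (387,328). Ruling out orange and yellow, the larger grey one at (403,250) fits the description. I'll check it in a close crop, along with the unit.

```bash
cat > h.py <<'E'
import numpy as np, cv2
from plant import manip
C={n:manip.get_calibration(n) for n in("top","side")}
def K(n):
    c=C[n];return np.array([[c['fx'],0,c['cx']],[0,c['fy'],c['cy']],[0,0,1.]])
def ray(n,uv):
    c=C[n];p=cv2.undistortPoints(np.array(uv,float).reshape(-1,1,2),K(n),c['dist_coeffs']).reshape(-1,2)
    d=np.c_[p,np.ones(len(p))]@c['R']; o=-c['R'].T@c['t']
    return o,d
def onz(n,uv,z):
    o,d=ray(n,uv); return o+d*((z-o[2])/d[:,2])[:,None]
def proj(n,X):
    c=C[n];return cv2.projectPoints(np.array(X,float).reshape(-1,1,3),cv2.Rodrigues(c['R'])[0],c['t'],K(n),c['dist_coeffs'])[0].reshape(-1,2)
def crop(n,im,u0,v0,w,h,s,name):
    c=cv2.resize(im[v0:v0+h,u0:u0+w,::-1],None,fx=s,fy=s,interpolation=cv2.INTER_CUBIC);cv2.imwrite("pics/"+name,c);return c
E
python3 - <<'E'
from h import *
t=cv2.imread("pics/top0.png")[:,:,::-1];s=cv2.imread("pics/side0.png")[:,:,::-1]
a=crop("top",t,365,210,80,80,7,"c1.png");b=crop("top",t,185,175,110,130,4,"c2.png")
a=crop("side",s,330,280,70,70,8,"c3.png");b=crop("side",s,215,160,120,100,6,"c4.png")
E
```

```text
(no output)
```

View pics/c1.png

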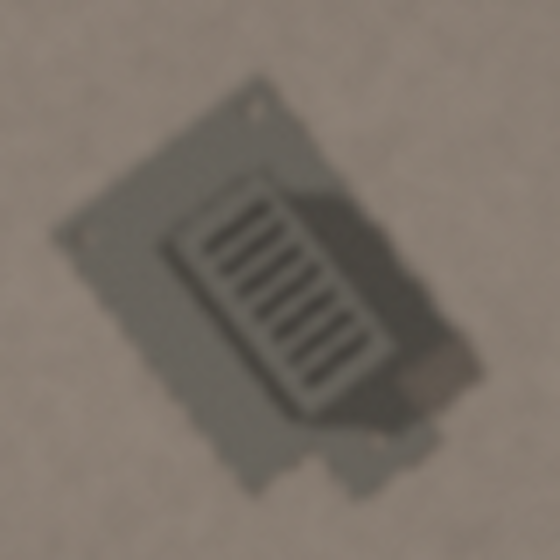

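View pics/c2.png

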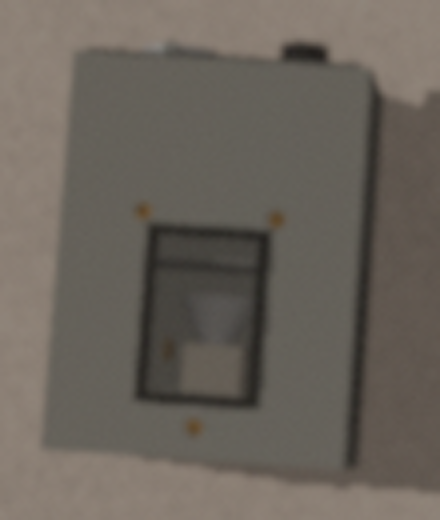

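View pics/c3.png

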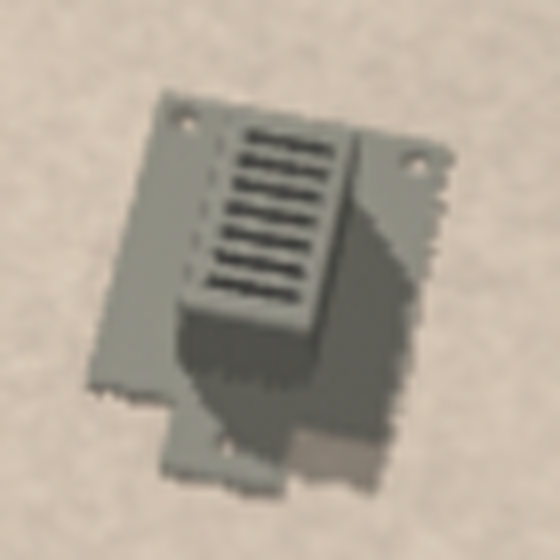

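View pics/c4.png

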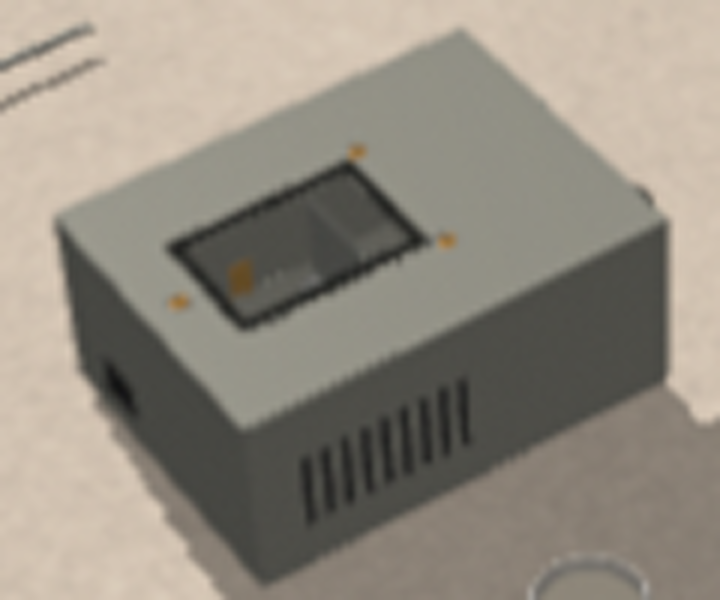

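The crops confirm the choice: a plain grey cover with its tab to the lower right. Cover holes in the top crop are at about (258,108), (88,232) and (377,440). The brass holes on the unit are at crop (142,211), (277,219) and (194,427).

```bash
cat >> h.py <<'E'
def fit2(A,B): # rigid 2D B=R A+t
    A=np.array(A,float);B=np.array(B,float);a=A.mean(0);b=B.mean(0)
    P,Q=A-a,B-b;th=np.arctan2((P[:,0]*Q[:,1]-P[:,1]*Q[:,0]).sum(),(P*Q).sum())
    R=np.array([[np.cos(th),-np.sin(th)],[np.sin(th),np.cos(th)]]);t=b-R@a
    return th,t,(A@R.T+t-B)
HL=[[60,40],[60,-40],[-66,0]]
def pix(uv,s,u0,v0): return (np.array(uv,float)+.5)/s-.5+[u0,v0]
E
cat > m.py <<'E'
from h import *
t=cv2.imread("pics/top0.png");s=cv2.imread("pics/side0.png")
def brass(im,box):
    u0,v0,u1,v1=box;c=im[v0:v1,u0:u1].astype(float);w=np.clip(c[:,:,2]-c[:,:,0]-25,0,None)
    n,l,st,ce=cv2.connectedComponentsWithStats((w>8).astype(np.uint8))
    o=[]
    for i in range(1,n):
        m=(l==i);W=w*m;yy,xx=np.mgrid[v0:v1,u0:u1];o.append((xx*W).sum()/W.sum());o[-1]=(o[-1],(yy*W).sum()/W.sum(),st[i,4])
    return o
bt=brass(t,(200,215,275,290));bs=brass(s,(230,175,310,235));print(np.round(bt,2).tolist(),np.round(bs,2).tolist())
# crop guesses
ut=pix([[142,211],[277,219],[194,427]],4,185,175);us=pix([[357,152],[447,240],[179,302]],6,215,160)
print(ut,us)
ct=pix([[88,232],[258,108],[377,440]],7,365,210);cs=pix([[185,120],[415,162],[226,445]],8,330,280)
for n,p,z in(("top",ut,120),("side",us,120),("top",ct,3),("side",cs,1)):
    X=onz(n,p,z);th,tt,r=fit2(HL,X[:,:2]);print(n,X.round(1)[:,:2].tolist(),"yaw",th,"c",tt.round(1),"res",r.round(1).tolist())
# hood top corners
ht=pix([[177,238],[258,176],[398,345],[312,412]],7,365,210);X=onz("top",ht,39);print("hoodtop",X.round(1),X.mean(0))
hs=pix([[232,118],[357,130],[312,332],[181,303]],8,330,280);X=onz("side",hs,39);print("hoodtop",X.round(1),X.mean(0))
E
python3 m.py
```

```text
[[220.63, 227.51, 9.0], [253.85, 229.64, 7.0], [233.08, 281.29, 7.0]] [[252.0, 176.0, 1.0], [248.0, 178.0, 1.0], [237.0, 181.0, 1.0], [242.0, 184.0, 1.0], [273.93, 184.96, 8.0], [288.96, 199.83, 8.0], [254.74, 205.88, 19.0], [244.28, 210.0, 9.0]]
[[220.125 227.375]
 [253.875 229.375]
 [233.125 281.375]] [[274.08333333 184.91666667]
 [289.08333333 199.58333333]
 [244.41666667 209.91666667]]
top [[590.5, 226.2], [583.7, 145.7], [461.7, 196.5]] yaw -0.08404484632629061 c [527.4 191. ] res [[0.0, -0.4], [0.1, 0.4], [-0.1, 0.0]]
side [[591.0, 228.6], [584.9, 149.3], [462.5, 199.5]] yaw -0.08217097398974044 c [528.2 194. ] res [[0.2, 0.3], [-0.2, -0.1], [-0.1, -0.1]]
top [[554.2, -161.9], [599.2, -227.6], [473.9, -267.0]] yaw 0.6098923475870428 c [ 527.7 -229.1] res [[-0.2, -0.1], [0.6, 0.0], [-0.3, 0.0]]
side [[554.7, -158.6], [601.3, -223.2], [474.8, -264.8]] yaw 0.6225800431507964 c [ 529. -226.] res [[-0.3, 0.0], [-0.2, -0.4], [0.5, 0.3]]
hoodtop [[ 548.3 -189.1   39. ]
 [ 570.2 -219.6   39. ]
 [ 507.5 -268.    39. ]
 [ 484.1 -235.7   39. ]] [ 527.4946677  -228.10733051   39.        ]
hoodtop [[ 546.1 -189.    39. ]
 [ 573.8 -219.9   39. ]
 [ 506.4 -268.9   39. ]
 [ 482.6 -233.    39. ]] [ 527.23670076 -227.70093674   39.        ]
```

Both cameras agree to about 3 mm.
- **Cover:** hood centre about (528,-228), yaw about 0.616.
- **Unit:** opening centre about (528,192), yaw about -0.083.
- **Checks:** rigid-fit residuals are under 0.6 mm, and both points are within reach.

I'll move to above the cover.

Emit:
jog_arm(rows=[0.08, 0, -0.064, 0, 0, 0, 0.08, 0, -0.064, 0, 0, 0, 0.08, 0, -0.064, 0, 0, 0, 0.08, 0, -0.064, 0, 0, 0, 0.08, 0, -0.064, 0, 0, 0, 0.08, 0, -0.064, 0, 0, 0, 0.08, 0, -0.064, 0, 0, 0, 0.08, 0, -0.064, 0, 0, 0, 0.08, 0, -0.064, 0, 0, 0, 0.08, 0, -0.064, 0, 0, 0], gripper=1)

```text
t: 0.93
eef_pos: [401.1, 310.0, 231.2]
tcp_rot: [-1.571, 0.0, -0.227]
wrist_force: [0.3, 0.9, 0.0]
gripper_width: 85.3
```

Emit:
jog_arm(rows=[0.041, 0, -0.083, 0, 0, 0, 0.041, 0, -0.083, 0, 0, 0, 0.041, 0, -0.083, 0, 0, 0, 0.041, 0, -0.083, 0, 0, 0, 0.041, 0, -0.083, 0, 0, 0, 0.041, 0, -0.083, 0, 0, 0, 0.041, 0, -0.083, 0, 0, 0, 0.041, 0, -0.083, 0, 0, 0, 0.041, 0, -0.083, 0, 0, 0, 0.041, 0, -0.083, 0, 0, 0])

```text
t: 1.77
eef_pos: [485.4, -50.2, 231.3]
tcp_rot: [-1.571, 0.0, -0.227]
wrist_force: [0.8, 0.2, -0.1]
gripper_width: 85.5
```

Emit:
jog_arm(rows=[0.041, 0, -0.082, 0, 0, 0, 0.041, 0, -0.082, 0, 0, 0, 0.041, 0, -0.082, 0, 0, 0, 0.041, 0, -0.082, 0, 0, 0, 0.041, 0, -0.082, 0, 0, 0, 0, 0, 0, 0, 0.076, 0, 0, 0, 0, 0, 0.076, 0, 0, 0, 0, 0, 0.076, 0, 0, 0, 0, 0, 0.076, 0, 0, 0, 0, 0, 0.076, 0])

```text
t: 2.6
eef_pos: [528.2, -226.7, 230.8]
tcp_rot: [-1.571, 0.001, -0.83]
wrist_force: [0.2, -0.0, -0.1]
gripper_width: 85.5
```

Emit:
jog_arm(rows=[0, 0, 0, 0, 0.076, 0, 0, 0, 0, 0, 0.076, 0, 0, 0, 0, 0, 0.076, 0, 0, 0, 0, 0, 0.076, 0, 0, 0, 0, 0, 0.076, 0, 0, 0, 0, 0, 0.076, 0, 0, 0, 0, 0, 0.076, 0, 0, 0, 0, 0, 0.076, 0, 0, 0, 0, 0, 0.076, 0, 0, 0, 0, 0, 0.076, 0])

```text
t: 3.43
eef_pos: [528.3, -226.4, 231.0]
tcp_rot: [-1.571, 0.0, -2.023]
wrist_force: [0.7, 0.4, -0.3]
gripper_width: 85.6
```

Emit:
jog_arm(rows=[0, 0, 0, 0, 0.064, 0, 0, 0, 0, 0, 0.064, 0, 0, 0, 0, 0, 0.064, 0, 0, 0, 0, 0, 0.064, 0, 0, 0, 0, 0, 0.064, 0, 0, 0.09, 0, 0, 0, 0, 0, 0.09, 0, 0, 0, 0, 0, 0.09, 0, 0, 0, 0, 0, 0.09, 0, 0, 0, 0, 0, 0.03, 0, 0, 0, 0])

```text
t: 4.27
eef_pos: [525.6, -224.9, 70.5]
tcp_rot: [-1.577, -0.005, -2.52]
wrist_force: [0.1, 0.3, -0.9]
gripper_width: 85.0
```

```bash
python3 - <<'E'
from h import *
s=manip.get_state();print(s['t'],s['eef_pos'],s['tcp_rot'],s['joint_pos'].round(2))
im=manip.snapshot("side");crop("side",im,290,210,160,160,4,"d1.png")
E
```

```text
4.2667 [ 525.61604842 -224.85319674   70.49803711] [-1.57722829 -0.00450306 -2.51992811] [-0.27  0.7   0.83  1.94 -0.7   0.83  0.  ]
```

View pics/d1.png

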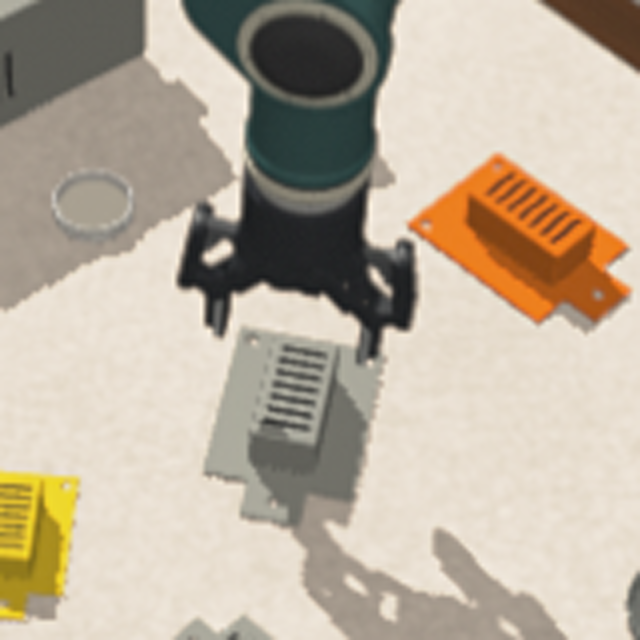

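The picture shows the fingers straddling the hood, tips at crop (215,330) and (367,360). I'll let the arm settle, then check the pose.

Emit:
jog_arm(rows=[0, 0.03, 0, 0, 0, 0, 0, 0, 0, 0, 0, 0, 0, 0, 0, 0, 0, 0])

```text
t: 4.57
eef_pos: [529.4, -227.2, 64.5]
tcp_rot: [-1.569, 0.001, -2.52]
wrist_force: [-0.1, 0.3, -0.6]
gripper_width: 85.3
```

```bash
python3 - <<'E'
from h import *
s=manip.get_state();print(s['t'],s['eef_pos'],s['tcp_rot'],s['joint_pos'].round(2),s['qd'].round(2))
y=s['tcp_rot'][2];d=np.array([528,-227.5])-s['eef_pos'][:2]
print("tool x,z mm",d@[np.cos(y),np.sin(y)],d@[-np.sin(y),np.cos(y)])
E
```

```text
4.5667 [ 529.37719359 -227.18812553   64.46042684] [-1.56927033e+00  1.10880697e-03 -2.52029533e+00] [-0.26  0.71  0.82  1.94 -0.72  0.81  0.02] [-0.01 -0.02  0.01 -0.    0.    0.   -0.  ]
tool x,z mm 1.3013683080190184 -0.5480587497432607
```

Emit:
jog_arm(rows=[0.003, 0.05, -0.001, 0, 0.003, 0, 0, 0.05, 0, 0, 0, 0, 0, 0.04, 0, 0, 0, 0, 0, 0, 0, 0, 0, 0, 0, 0, 0, 0, 0, 0])

```text
t: 4.98
eef_pos: [527.5, -227.3, 7.7]
tcp_rot: [-1.571, -0.0, -2.525]
wrist_force: [-0.6, -0.2, -0.1]
gripper_width: 85.3
```

Emit:
jog_arm(rows=[0, 0, 0, 0, 0, 0, 0, 0, 0, 0, 0, 0, 0, 0, 0, 0, 0, 0, 0, 0, 0, 0, 0, 0, 0, 0, 0, 0, 0, 0, 0, 0, 0, 0, 0, 0, 0, 0, 0, 0, 0, 0, 0, 0, 0, 0, 0, 0], gripper=0, force=50)

```text
t: 5.65
eef_pos: [528.2, -227.5, 8.4]
tcp_rot: [-1.569, 0.001, -2.525]
wrist_force: [-0.1, -0.1, 6.9]
gripper_width: 43.0
```

Width 43 mm matches the hood's 44 mm, so I'll lift slowly.

Emit:
jog_arm(rows=[0, -0.01, 0, 0, 0, 0, 0, -0.02, 0, 0, 0, 0, 0, -0.04, 0, 0, 0, 0, 0, -0.06, 0, 0, 0, 0, 0, -0.08, 0, 0, 0, 0, 0, -0.08, 0, 0, 0, 0, 0, -0.08, 0, 0, 0, 0, 0, -0.08, 0, 0, 0, 0, 0, -0.04, 0, 0, 0, 0, 0, 0, 0, 0, 0, 0])

```text
t: 6.48
eef_pos: [528.9, -228.4, 208.0]
tcp_rot: [-1.566, 0.005, -2.525]
wrist_force: [0.0, -0.8, -2.9]
gripper_width: 43.4
```

```bash
python3 - <<'E'
from h import *
s=manip.get_state();print(s['t'],s['eef_pos'],s['tcp_rot'],s['joint_pos'].round(2),s['wrist_force'],s['moment'],s['gripper_width'])
im=manip.snapshot("side");crop("side",im,290,150,160,160,4,"d2.png")
E
```

```text
6.4833 [ 528.94076594 -228.36019159  207.99491006] [-1.5655093   0.00508602 -2.52548784] [-0.4   0.52  1.01  1.86 -0.51  1.04 -0.13] [ 0.02995305 -0.83181332 -2.94803391] [-0.04372585 -0.02471264 -0.01199322] 43.44720742191539
```

View pics/d2.png

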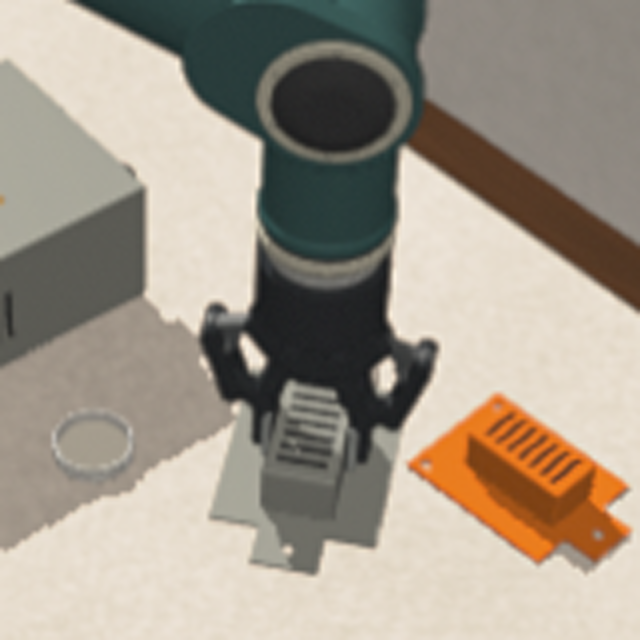

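Cover is held (−2.9 N load, width 43.4 mm). I'll carry it at height towards the unit.

Emit:
jog_arm(rows=[-0.01, 0, -0.014, 0, 0, 0, -0.03, 0, -0.042, 0, 0.02, 0, -0.04, 0, -0.056, 0, 0.03, 0, -0.04, 0, -0.056, 0, 0.03, 0, -0.04, 0, -0.056, 0, 0.03, 0, -0.04, 0, -0.056, 0, 0.03, 0, -0.04, 0, -0.056, 0, 0.03, 0, -0.04, 0, -0.056, 0, 0.03, 0])

```text
t: 7.2
eef_pos: [550.9, -34.7, 201.6]
tcp_rot: [-1.572, -0.003, -2.842]
wrist_force: [1.3, -1.2, -3.1]
gripper_width: 43.0
```

```bash
cat > st.py <<'E'
from h import *
s=manip.get_state();print(s['t'],s['eef_pos'].round(2),s['tcp_rot'].round(4),s['joint_pos'].round(2),s['wrist_force'].round(1),s['gripper_width'].round(1))
y=s['tcp_rot'][2];d=np.array([528,192.5])-s['eef_pos'][:2]
print("tool x,z frac",(d@[np.cos(y),np.sin(y)]/400).round(4),(d@[-np.sin(y),np.cos(y)]/400).round(4),"turn y frac",((y+3.225+np.pi)%(2*np.pi)-np.pi)/(np.pi/2))
E
python3 st.py
```

```text
Traceback (most recent call last):
  File "st.py", line 2, in <module>
    s=manip.get_state();print(s['t'],s['eef_pos'].round(2),s['tcp_rot'].round(4),s['joint_pos'].round(2),s['wrist_force'].round(1),s['gripper_width'].round(1))
                                                                                                                                   ^^^^^^^^^^^^^^^^^^^^^^^^
AttributeError: 'float' object has no attribute 'round'
```

```bash
sed -i "s/,s\['gripper_width'\].round(1)//" st.py; python3 st.py
```

```text
7.2 [550.92 -34.66 201.56] [-1.5721 -0.0035 -2.8415] [-0.83  0.54  1.12  1.92 -0.57  1.04 -0.73] [ 1.3 -1.2 -3.1]
tool x,z frac -0.1131 -0.5595 turn y frac 0.24412875728094402
```

Emit:
jog_arm(rows=[-0.02, 0, -0.056, 0, 0.027, 0, -0.014, 0, -0.056, 0, 0.027, 0, -0.01, 0, -0.056, 0, 0.027, 0, -0.006, 0, -0.056, 0, 0.027, 0, -0.002, 0, -0.056, 0, 0.027, 0, 0.002, 0, -0.056, 0, 0.027, 0])

```text
t: 7.7
eef_pos: [544.0, 101.3, 201.5]
tcp_rot: [-1.57, -0.003, -3.096]
wrist_force: [0.9, -0.7, -2.5]
gripper_width: 43.1
```

```bash
python3 st.py
```

```text
7.7 [543.97 101.3  201.52] [-1.5699 -0.0034 -3.0956] [-1.11  0.59  1.2   1.92 -0.63  1.08 -1.17] [ 0.9 -0.7 -2.5]
tool x,z frac 0.0294 -0.2296 turn y frac 0.08237167423438235
```

Emit:
jog_arm(rows=[0.006, 0, -0.05, 0, 0.022, 0, 0.01, 0, -0.05, 0, 0.02, 0, 0.01, 0, -0.05, 0, 0.02, 0, 0.01, 0, -0.04, 0, 0.02, 0, 0.005, 0, -0.03, 0, 0, 0, 0, 0, -0.01, 0, 0, 0, 0, 0, 0, 0, 0, 0, 0, 0, 0, 0, 0, 0, 0, 0, 0, 0, 0, 0])

```text
t: 8.45
eef_pos: [530.6, 190.4, 203.3]
tcp_rot: [-1.57, 0.0, 3.059]
wrist_force: [0.8, -0.5, -2.1]
gripper_width: 43.2
```

```bash
python3 st.py; python3 - <<'E'
from h import *
for n in("top","side"):
    im=manip.snapshot(n);cv2.imwrite(f"pics/{n}1.png",im[:,:,::-1])
    if n=="top": crop(n,im,180,170,130,130,5,"e1.png")
    else: crop(n,im,210,80,140,160,4,"e2.png")
E
```

```text
8.45 [530.59 190.4  203.29] [-1.5703  0.      3.0589] [-1.28  0.64  1.23  1.9  -0.68  1.11 -1.43] [ 0.8 -0.5 -2.1]
tool x,z frac 0.0069 -0.0047 turn y frac 0.0004423725092539721
```

View pics/e1.png

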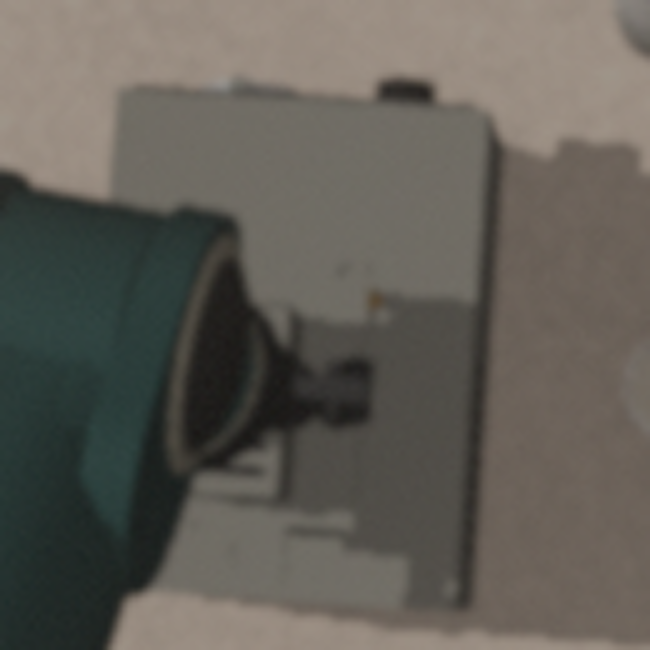

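View pics/e2.png

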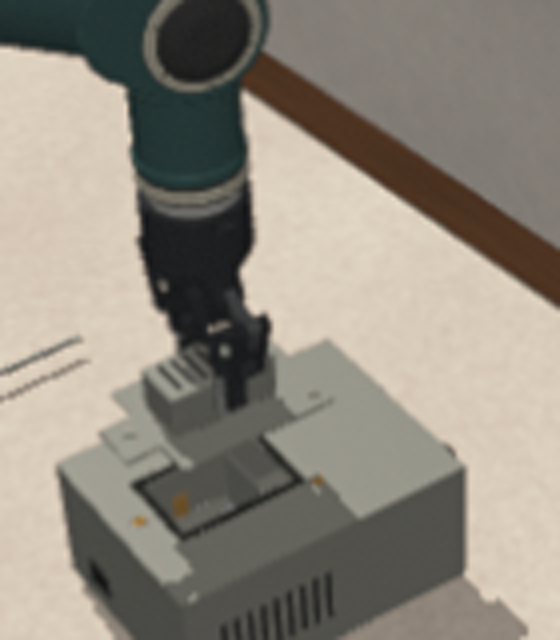

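The cover is held level above the unit. In e2 the tab hole is at about (127,436) and an end hole at about (313,396); in e1 an end hole is at about (345,268) and the tab hole at about (232,548). First measurement of the cover in the gripper:

```bash
python3 - <<'E'
from h import *
t=cv2.imread("pics/top1.png")[:,:,::-1];s=cv2.imread("pics/side1.png")[:,:,::-1]
crop("top",t,215,205,70,90,8,"e3.png");crop("side",s,230,160,70,50,11,"e4.png")
tz=203.3-8.4
for z in (tz,tz+3):
  print(onz("top",pix([[345,268],[232,548]],5,180,170),z).round(1).tolist(),onz("side",pix([[313,396],[127,436]],4,210,80),z).round(1).tolist())
E
```

```text
[[589.1, 148.4, 194.9], [466.3, 200.0, 194.9]] [[588.5, 153.7, 194.9], [465.9, 205.9, 194.9]]
[[588.7, 148.0, 197.9], [466.2, 199.4, 197.9]] [[586.4, 150.9, 197.9], [464.2, 202.9, 197.9]]
```

View pics/e3.png

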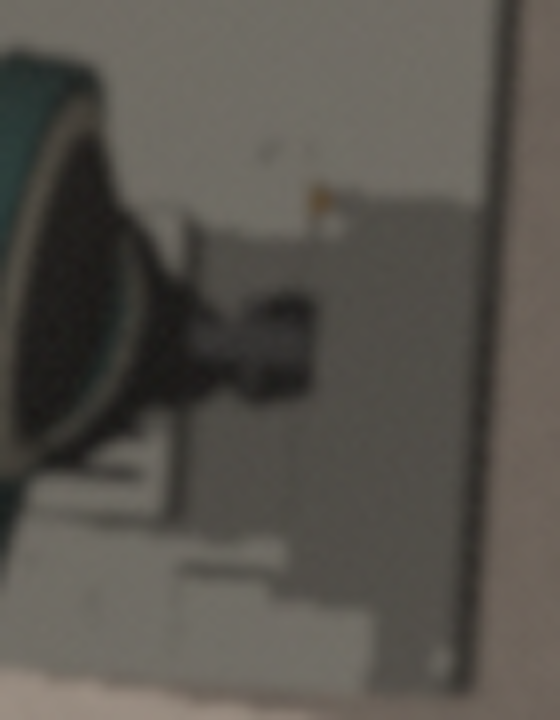

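View pics/e4.png

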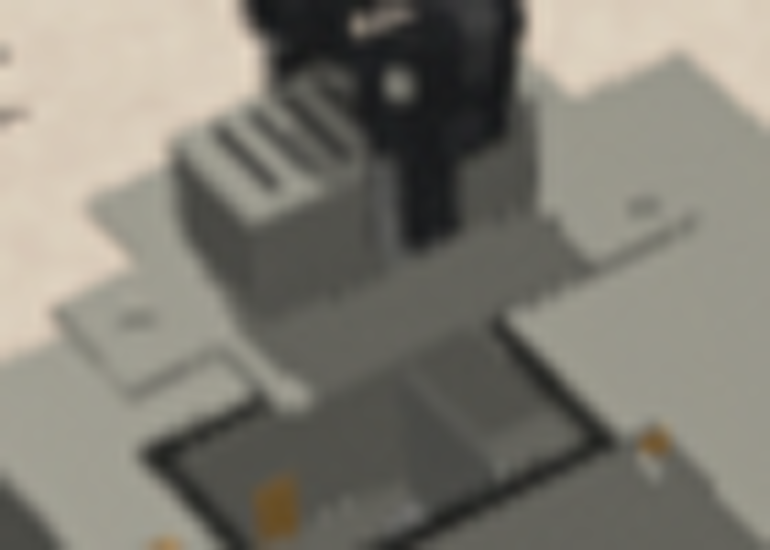

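Emit:
jog_arm(rows=[0.004, 0.02, 0, 0, 0, 0, 0.003, 0.04, 0, 0, 0, 0, 0, 0.04, 0, 0, 0, 0, 0, 0.02, 0, 0, 0, 0, 0, 0.01, 0, 0, 0, 0, 0, 0, 0, 0, 0, 0, 0, 0, 0, 0, 0, 0, 0, 0, 0, 0, 0, 0, 0, 0, 0, 0, 0, 0])

```text
t: 9.3
eef_pos: [528.2, 192.2, 152.0]
tcp_rot: [-1.571, 0.001, 3.061]
wrist_force: [0.9, -0.4, -3.5]
gripper_width: 43.5
```

```bash
python3 st.py; python3 - <<'E'
from h import *
for n in("top","side"):
    im=manip.snapshot(n);cv2.imwrite(f"pics/{n}2.png",im[:,:,::-1])
    if n=="top": crop(n,im,200,205,90,95,6,"f1.png")
    else: crop(n,im,215,155,100,75,8,"f2.png")
E
```

```text
9.3 [528.2  192.23 152.  ] [-1.5715e+00  1.1000e-03  3.0608e+00] [-1.23  0.69  1.16  1.94 -0.75  1.03 -1.38] [ 0.9 -0.4 -3.5]
tool x,z frac 0.0005 -0.0006 turn y frac 0.001652758410398559
```

View pics/f1.png

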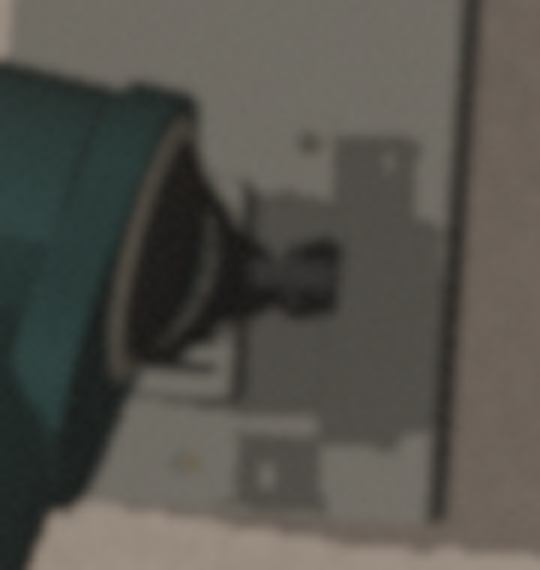

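View pics/f2.png

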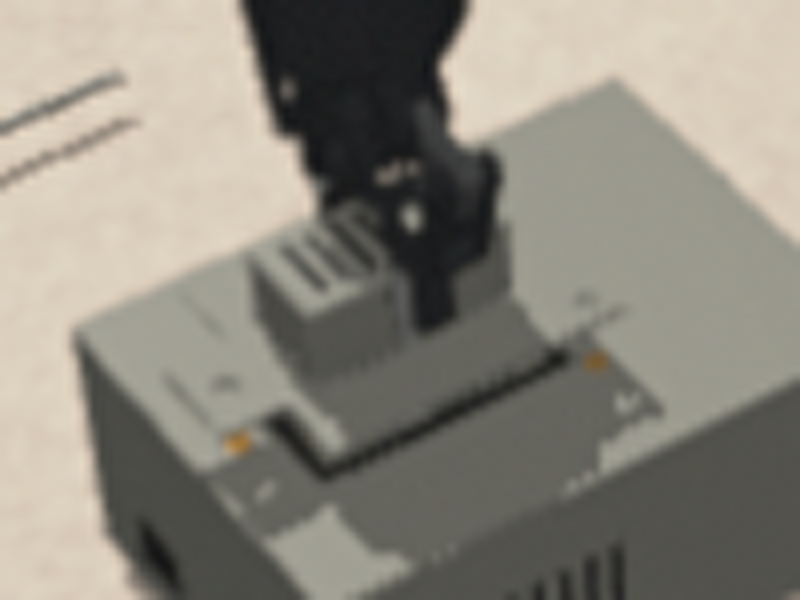

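Top crop: cover hole1 is at (310,143) and the tab hole at (188,461), with brass visible through it. Side crop: cover holes at (587,298) and (226,383), unit brass at (597,361) and (238,442).

```bash
cat > rel.py <<'E'
from h import *
def rel(n,ch,z,uh):
    c=onz(n,ch,z);u=onz(n,uh,120)
    d=(c-u)[:,:2];print(n,"cover",c[:,:2].round(1).tolist(),"diff",d.round(2).tolist());
    v=(c[0]-c[1])[:2];w=(u[0]-u[1])[:2];print("   len",np.hypot(*v).round(1),"dyaw",(np.arctan2(v[1],v[0])-np.arctan2(w[1],w[0])).round(4))
    return d
E
python3 - <<'E'
from rel import *
ut=[[253.86,229.5],[233.1,281.3]];us=[[289.0,199.75],[244.3,210.0]]
for z in (142,145,148):
  rel("top",pix([[310,143],[188,461]],6,200,205),z,ut)
  rel("side",pix([[587,298],[226,383]],8,215,155),z,us)
E
python3 - <<'E'
from h import *
t=cv2.imread("pics/top2.png")[:,:,::-1];s=cv2.imread("pics/side2.png")[:,:,::-1]
a=[crop("top",t,240,217,24,24,12,"x.png"),crop("top",t,220,270,24,24,12,"x.png"),crop("side",s,276,180,24,24,12,"x.png"),crop("side",s,231,191,24,24,12,"x.png")]
cv2.imwrite("pics/g.png",np.vstack([np.hstack(a[:2]),np.hstack(a[2:])]))
E
```

```text
top cover [[583.5, 149.2], [461.6, 198.0]] diff [[0.14, 3.46], [-0.34, 1.48]]
   len 131.3 dyaw 0.0153
side cover [[588.8, 157.9], [465.1, 207.3]] diff [[4.54, 9.0], [3.12, 7.86]]
   len 133.2 dyaw 0.012
top cover [[583.2, 148.8], [461.6, 197.5]] diff [[-0.21, 3.09], [-0.36, 0.98]]
   len 131.0 dyaw 0.0153
side cover [[586.9, 155.2], [463.5, 204.5]] diff [[2.6, 6.31], [1.5, 5.04]]
   len 132.8 dyaw 0.012
top cover [[582.8, 148.4], [461.5, 197.0]] diff [[-0.57, 2.72], [-0.38, 0.48]]
   len 130.6 dyaw 0.0153
side cover [[584.9, 152.5], [461.9, 201.6]] diff [[0.65, 3.62], [-0.12, 2.22]]
   len 132.5 dyaw 0.012
```

View pics/g.png

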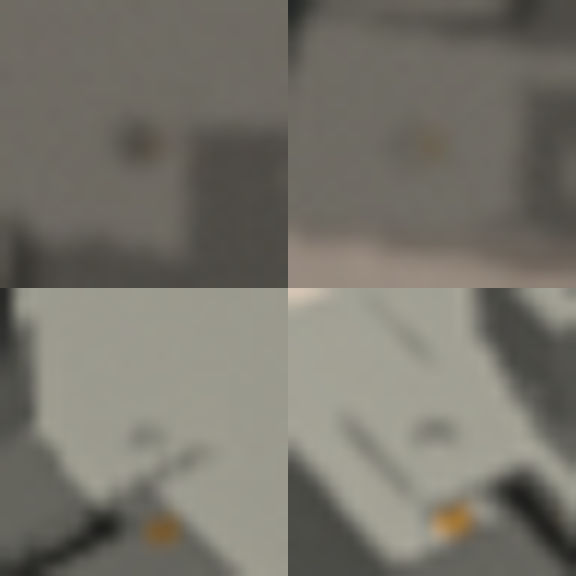

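With z = 147 for the plate top, which matches the expected height, both cameras put the cover about 2.4 mm too far in +y and about 0.006 rad too far round. I'll correct both and go down about 11 mm.

Emit:
jog_arm(rows=[0, 0, 0.006, 0, 0.004, 0, 0, 0.008, 0, 0, 0, 0, 0, 0.01, 0, 0, 0, 0, 0, 0.01, 0, 0, 0, 0, 0, 0, 0, 0, 0, 0, 0, 0, 0, 0, 0, 0, 0, 0, 0, 0, 0, 0, 0, 0, 0, 0, 0, 0])

```text
t: 10.07
eef_pos: [527.6, 189.8, 140.2]
tcp_rot: [-1.571, 0.0, 3.054]
wrist_force: [0.2, -0.4, -2.5]
gripper_width: 43.7
```

```bash
python3 st.py; python3 - <<'E'
from h import *
T=[];S=[]
for i in range(4): T.append(manip.snapshot("top").astype(float));S.append(manip.snapshot("side").astype(float))
t=np.mean(T,0);s=np.mean(S,0);cv2.imwrite("pics/top3.png",t[:,:,::-1]);cv2.imwrite("pics/side3.png",s[:,:,::-1])
t=t.astype(np.uint8);s=s.astype(np.uint8)
a=[crop("top",t,240,217,24,24,12,"x.png"),crop("top",t,220,270,24,24,12,"x.png"),crop("side",s,276,180,24,24,12,"x.png"),crop("side",s,231,191,24,24,12,"x.png")]
cv2.imwrite("pics/g2.png",np.clip(np.vstack([np.hstack(a[:2])*1.6,np.hstack(a[2:])]),0,255))
crop("side",s,215,155,100,75,8,"f4.png")
E
python3 st.py
```

```text
10.0667 [527.62 189.76 140.18] [-1.5708e+00  3.0000e-04  3.0545e+00] [-1.22  0.71  1.14  1.95 -0.77  1.01 -1.37] [ 0.2 -0.4 -2.5]
tool x,z frac -0.0003 -0.0069 turn y frac -0.002366602315489254
10.4667 [527.5  189.8  140.15] [-1.5709e+00  1.0000e-04  3.0545e+00] [-1.22  0.71  1.14  1.95 -0.77  1.01 -1.37] [-0.6 -0.4 -3.3]
tool x,z frac -0.0007 -0.0068 turn y frac -0.002321451610670432[ WARN:0@14.702] global loadsave.cpp:1063 imwrite_ Unsupported depth image for selected encoder is fallbacked to CV_8U.
```

View pics/g2.png

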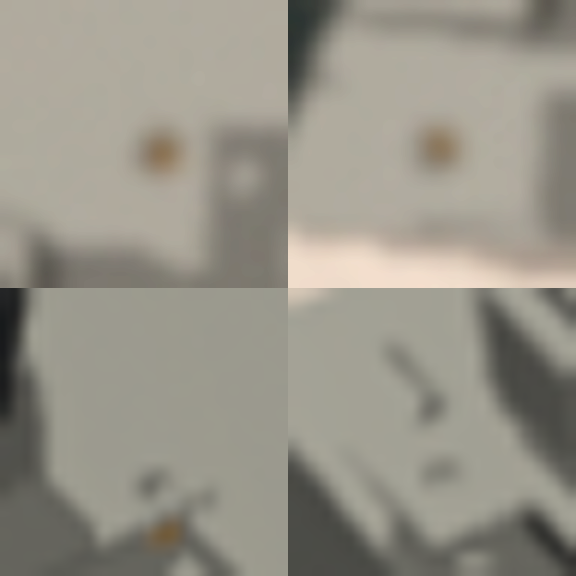

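View pics/f4.png

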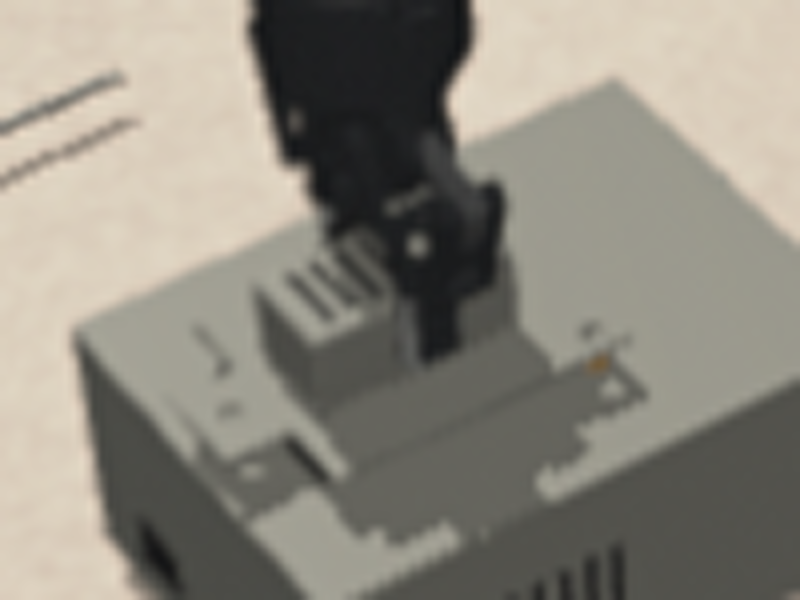

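In the top view, brass now shows inside both visible cover holes, at (161,150) and (438,147) in the montage. Next I'll measure the blob centroids.

```bash
python3 - <<'E'
from rel import *
t=cv2.imread("pics/top3.png").astype(float);s=cv2.imread("pics/side3.png").astype(float)
def cen(im,u,v,r,th):
    u0,v0=int(u)-r,int(v)-r;c=im[v0:v0+2*r+1,u0:u0+2*r+1]
    bg=np.median(c.reshape(-1,3),0);w=np.abs(c-bg).sum(2);w[w<th]=0
    n,l,st,_=cv2.connectedComponentsWithStats((w>0).astype(np.uint8),connectivity=4);yy,xx=np.mgrid[v0:v0+2*r+1,u0:u0+2*r+1]
    i=l[r,r]; 
    if i==0:i=1+np.argmax(st[1:,4])
    m=l==i;a=(w*m);g=m.astype(float)
    return ((xx*a).sum()/a.sum(),(yy*a).sum()/a.sum()),((xx*g).sum()/g.sum(),(yy*g).sum()/g.sum()),st[i,4]
ts=pix([[161,149]],12,240,217)[0],pix([[150,147]],12,220,270)[0]
ss=pix([[152,197]],12,276,180)[0],pix([[152,182]],12,231,191)[0]
ht=[cen(t,*np.round(p),3,12) for p in ts];hs=[cen(s,*np.round(p),2,12) for p in ss]
print(ts,ht);print(ss,hs)
ut=[[253.86,229.5],[233.1,281.3]];us=[[289.0,199.75],[244.3,210.0]]
print("area-centroid");rel("top",[h[1] for h in ht],133,ut)
print("eye");rel("top",ts,133,ut)
for z in(132,135): rel("side",np.array(ss)+[0,.9],z,us)
# where hole1/2 circle would project if perfectly aligned
o=-C['top']['R'].T@C['top']['t'];print(o)
E
```

```text
(array([252.95833333, 228.95833333]), array([232.04166667, 281.79166667])) [((np.float64(252.79261363636363), np.float64(229.22585227272728)), (np.float64(252.76470588235293), np.float64(229.23529411764707)), np.int32(17)), ((np.float64(231.98862199747157), np.float64(281.94184576485463)), (np.float64(232.0), np.float64(282.0)), np.int32(21))]
(array([288.20833333, 195.95833333]), array([243.20833333, 205.70833333])) [((np.float64(287.76880733944955), np.float64(195.7724770642202)), (np.float64(287.47058823529414), np.float64(195.64705882352942)), np.int32(17)), ((np.float64(243.2520325203252), np.float64(205.84959349593495)), (np.float64(243.36363636363637), np.float64(205.9090909090909)), np.int32(11))]
area-centroid
top cover [[582.6, 146.8], [460.2, 197.0]] diff [[-0.82, 1.03], [-1.67, 0.47]]
   len 132.2 dyaw 0.0064
eye
top cover [[583.2, 146.3], [460.7, 196.9]] diff [[-0.17, 0.57], [-1.19, 0.37]]
   len 132.5 dyaw 0.0044
side cover [[582.5, 149.5], [461.4, 201.8]] diff [[-1.74, 0.57], [-0.62, 2.39]]
   len 132.0 dyaw -0.016
side cover [[580.6, 146.8], [459.8, 199.0]] diff [[-3.65, -2.07], [-2.22, -0.4]]
   len 131.6 dyaw -0.016
[ 452.75651182   12.60273807 1248.01793865]
```

Both cameras now put the cover about 1.2 mm short in x and about 0.6 mm over in y. The two-view height puts the plate top at about 132–135 mm, so the underside is roughly 9–12 mm above the case. I'll make one last trim.

Emit:
jog_arm(rows=[-0.0027, 0, 0.0013, 0, 0, 0, 0, 0, 0, 0, 0, 0, 0, 0, 0, 0, 0, 0, 0, 0, 0, 0, 0, 0, 0, 0, 0, 0, 0, 0, 0, 0, 0, 0, 0, 0])

```text
t: 10.97
eef_pos: [528.5, 189.2, 140.1]
tcp_rot: [-1.571, 0.0, 3.055]
wrist_force: [-0.7, -1.2, -2.2]
gripper_width: 43.2
```

```bash
python3 st.py; python3 - <<'E'
from rel import *
t=np.mean([manip.snapshot("top").astype(float) for i in range(4)],0).astype(np.uint8);s=manip.snapshot("side")
cv2.imwrite("pics/top4.png",t[:,:,::-1]);cv2.imwrite("pics/side4.png",s[:,:,::-1])
a=[crop("top",t,240,217,24,24,12,"x.png"),crop("top",t,220,270,24,24,12,"x.png")]
cv2.imwrite("pics/g4.png",np.clip(np.hstack(a)*1.6,0,255).astype(np.uint8))
st=manip.get_state();print(st['qd'].round(3),st['wrist_force'],st['gripper_width'])
E
```

```text
10.9667 [528.51 189.15 140.09] [-1.5708  0.      3.0545] [-1.22  0.71  1.14  1.95 -0.77  1.01 -1.37] [-0.7 -1.2 -2.2]
tool x,z frac 0.002 -0.0082 turn y frac -0.0023312349510050366
[ 0.     0.     0.001  0.001  0.     0.001 -0.001] [-0.13573231 -0.14671582 -3.00320738] 43.262142634928324
```

View pics/g4.png

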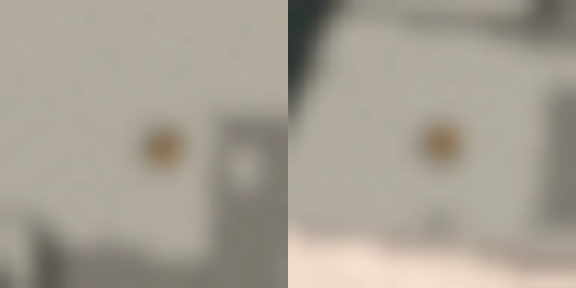

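View pics/side4.png

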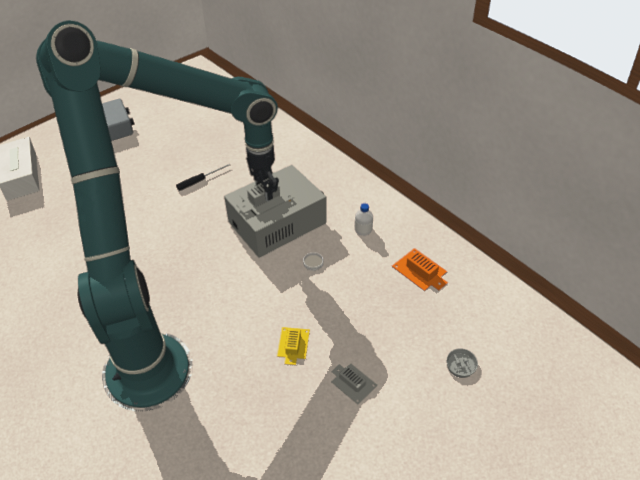

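Brass fills both visible holes, at montage (162,147) and (442,144). The arm is still, and the bystanders are where they started in the side view: bottle (364,220), petri (313,261), driver (203,178), screw dish (462,363). Handing in.

```bash
python3 -c "
from plant import manip
print(manip.finish_job())"
```

```text
the job is handed in; nothing more can be done
None
```

I gripped the larger grey cover by its vent hood, carried it over the light source and handed the job in with it hovering there, level and still in the gripper. `finish_job()` reports no verdict.

- **Alignment:** Before the last trim, hole1 and the tab hole were about 1–2 mm off horizontally. I then moved about 1 mm in x and 0.5 mm in y. In the final top view brass shows inside both holes. I did not recompute the offsets after the trim, but they should now be about 1 mm or less.
- **Height:** The underside is about 9–12 mm above the case. That comes from the tool height (about 11.7 mm) and from comparing the two camera views. The views differ by about 2.5 mm in height between the two holes, which I took as measurement noise because the tool reads level.
- **Grip and motion:** The finger opening is 43.3 mm, the load about 3 N, which is the cover's weight, and joint speeds are about 0.001 rad/s. I saw no sign of contact with the light source. The bottle, culture dish, screwdriver and screw dish look unmoved.

**Disagreements and gaps:**
- The two cameras differ by about 3 mm in y.
- The cover looks about 2.5 mm off the tool position in y near the unit, so I relied on hole-to-hole differences within each view.
- The third hole (hole0) was hidden by the arm. Its alignment is inferred from the other two.
- The cover's turn relative to the unit measured +0.005 rad from the top and -0.016 rad from the side. Either is within tolerance.

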